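# Take the filling stack off the canister

### The arm

A 6-joint arm with a two-finger parallel gripper is mounted at the origin on the work surface. World frame = base frame: x ahead of the robot, y to its left, z up, the work surface at z = 0. Lengths are in m, angles in degrees, forces in N, time in s.
With the tool pointing down it reaches from about 0.375 to 0.9 m from the base axis. Payload 3.1 kg.
Tool frame: the origin (TCP) lies where the fingers leave the gripper's body, on its centre line; the fingertips stand 70 mm ahead of it and the grasp point (between the pads) lies 51 mm ahead of it; z points along the fingers, y is the line along which they close (so a half turn about z gives the same grasp; the last joint's range is limited). The gripper opens to 87 mm and grips with 3 to 60 N. Pads are 19 mm wide; open, the fingers measure 117 mm over their backs; the gripper's body (75 mm by 190 mm) begins 51 mm behind the grasp point.
Start: joints at [57.955, 30.224, 82.088, -0, 67.689, -10.227], TCP at [0.232, 0.58, 0.292] pointing down, gripper open.
Joint ranges: [-176.69, 176.69], [-43.24, 126.21], [12.49, 139.97], [-82, 262], [0, 151.66], [-163.58, 163.58]. Speed limits (degrees/s): [159.86, 159.86, 180, 180, 180, 180].

### API

Orientations are given as a 3x3 rotation matrix whose columns are the frame's x, y, z axes.
In Python, from rig import readout, capture, calibration, bot, look_for gives the robot as it stands. The module is installed in compiled form; this text tells all that it offers.
- The arm moves only by the shell command python3 -m pendant 'ROWS'. ROWS is JSON, a list of rows, each a list of 7 numbers: the shift along the tool's x, y, z normalised to -1 to 1, where 1 is 200 mm, then the turn, a rotation vector about the tool's x, y, z normalised to -1 to 1, where 1 is 180 degrees, then the closure, from -1 (fully open) to 1 (shut). In form: [[dx, dy, dz, ax, ay, az, grip], ...]. A call has 1 to 8 rows; each row is the pose to reach, as a shift and turn from the pose commanded when the call began, along the tool's axes at that moment, turning the shorter way round; what a row does not reach only later rows make up. A row lasts 1/10 s, in which the tool goes at most 50 mm and 8.59 degrees, less where a joint would pass 70% of its speed; a pose out of reach is approached as far as the arm can. A call with a number of a shift or a turn outside -1 to 1 is refused whole. A call with a gripper value outside its range is refused whole. The fingers move at their own pace and stop on an object; the grip force is fixed at half the most. Time passes only in rows, so rows that repeat a pose let the fingers close. It gives the time, the measured TCP pose, the force, the opening and the grip force at its end, in the units of the state.
- readout.read_state(): the state, without advancing time (a new reading comes with each control period).
- capture(name): name is "scene" or "top" or "wrist"; returns (picture, depth): 480x640x3 uint8, red, green, blue; 480x640 float32, m along the optical axis (not along the pixel's ray), 0 where there is no reading.
- calibration(name): a dict with "mtx" (3x3 intrinsics, pixels), "T" (4x4, takes a point from camera to world coordinates); the wrist camera has in their place "mount" (4x4, takes a point from camera to tool coordinates, whose origin is the TCP and whose axes are the flange's). Camera axes: x right, y down, z forward; pixel columns grow to the right and rows downward; lengths in m; the calibration is good to about 2 mm. The wrist camera is an equidistant fisheye: a pixel r from the principal point sees the ray r / f radians off the axis. A picture is of the moment at which its call begins: read the wrist's pose just before it. calibration takes no time and is no camera call.
- bot.hand_in(): hands the job in; it is judged then, once.
Trained networks look in the newest picture that a camera, given by its name, has taken for a name from the list of things; names that differ only in an ending like _2 or _b are one class to them, and where a whole thing is asked for, a point or a joint stands for the part that bears it (a point fixed in the world has none). Each returns a list of dicts, best first, with "conf" (0 to 1); they miss things now and then, are a little off and sometimes report something else, mostly with a low value. They report only what shows in the picture. A call takes as long as a camera call. They do not tell look-alikes from the thing itself.
- look_for(thing, camera): "extent" ([left, top, right, bottom] in pixels, round what is visible of it).
The state is a dict: "time_s": time; "joint_positions": joint angles; "qvel": joint speeds; "tau": joint torques, N m; "position": TCP position; "tcp_rot": TCP orientation; "force": force on the tool from outside, world axes, zero at the start; "moment": the same for the moment, N m; "opening": opening from 0.0 (shut) to 1.0 (fully open); "grasp_force": force on a finger pad.
Only numpy, scipy, OpenCV 4.12 (cv2) and the standard library are available. Lean on these libraries where they do the work, as an engineer would, in place of code of your own. Each camera call takes 0.05 s, during which the arm holds its last target. There are 200 camera calls.

### The job

Refilling is done, so take the filling stack on the open canister apart from the top down: first lift the yellow scoop out of the white funnel and stand it upright in the shallow recess of the oak stand, and only then lift the funnel off the canister and seat it upright, spout down, in the deep hole at the other end of the stand. Set both down rather than dropping them, and leave the canister standing where it is.

Things in the scene. Friction and masses are not known exactly. Their poses are not given: they have to be found in the camera images.
- scoop: Yellow scoop, orange silicone edge, 70 g, hanging in the funnel. Cup 41 mm high, 44 mm wide at the foot, 50 at the top; flat edge ring 68 mm wide at 41-45 mm, resting on the funnel's rim. Handle over the mouth: level bar 62 mm long (along x), 12 wide (along y), from 69 to 83 mm above the foot, on two end posts 50 mm apart inside. Origin: centre of the foot's underside, z up.
- funnel: White plastic funnel, 60 g, 100 mm tall, round about z, in the canister's mouth. Spout from 0 to 40 mm (24 mm wide at the tip, 42 at the top), flat stop flange 80 mm wide at 40-44 mm, cone, then an upright collar to grip across from outside, 64 mm wide (58 inside), from 62 to 100 mm. Origin: centre of the spout's tip, z up.
- canister: Open steel canister, 0.7 kg, 100 mm wide, 110 tall, neck 66 mm wide (58 inside), carrying funnel and scoop (a similar shut one stands nearby). The funnel's flange lies on its rim, the scoop's edge on the funnel's rim: funnel origin 70 mm and scoop origin 129 mm above this one. Origin: centre of the underside, z up.
- stand: Loose oak block, 0.75 kg, 220 mm long (x), 96 wide (y), 50 tall. In its top at x = -55 mm, y = 0: round recess 64 mm wide, 8 deep, for the scoop's foot (seated scoop origin 42 mm above this one). At x = +55 mm, y = 0: round through hole 58 mm wide for the spout; the flange rests on the top (seated funnel origin 10 mm above this one). Origin: centre of the underside, z up.
Things that resemble listed ones, but are neither listed nor needed, are in the scene too. Several things have the shape of the scoop; the one meant has the colours described above.

How it is judged (in metres and radians):
On the way:
1. the scoop stands released in the stand's shallow recess while the funnel is still seated in the canister (x of scoop in the frame of stand between -0.071 and -0.039 m and y of scoop in the frame of stand between -0.016 and 0.016 m and z of scoop in the frame of stand between 0.037 and 0.047 m and angle between scoop's own z axis and vertical below 0.17 rad and contact force between the fingers and scoop below 0.2 N and horizontal distance between funnel and canister below 0.015 m and z of funnel in the frame of canister between 0.064 and 0.08 m), for 0.2 s.
At the end, for the whole second after the job is handed in: Scoop upright (10 deg) in the shallow recess (centre within 16 mm along each stand axis, height within 5 mm of seated); funnel upright (10 deg) in the deep hole (15 mm, 5 mm); both released and at rest; canister upright (6 deg) within 40 mm of its start (x of scoop in the frame of stand between -0.071 and -0.039 m and y of scoop in the frame of stand between -0.016 and 0.016 m and z of scoop in the frame of stand between 0.037 and 0.047 m and angle between each of scoop, funnel's own z axis and vertical below 0.17 rad and x of funnel in the frame of stand between 0.04 and 0.07 m and y of funnel in the frame of stand between -0.015 and 0.015 m and z of funnel in the frame of stand between 0.005 and 0.015 m and distance of canister from where it was at the start of the episode below 0.04 m and angle between canister's own z axis and vertical below 0.1 rad and linear speed of each of scoop, funnel, canister below 0.03 m/s); the robot touches nothing.
It fails at once if the scoop is dropped (falls free faster than 0.8 m/s, from more than about 30 mm) (linear speed of scoop above 0.8 m/s and contact force between the fingers and scoop below 0.2 N).
It fails at once if the funnel is dropped (falls free faster than 0.8 m/s, from more than about 30 mm) (linear speed of funnel above 0.8 m/s and contact force between the fingers and funnel below 0.2 N).
It fails at once if the canister is tipped over (angle between canister's own z axis and vertical above 0.7 rad).
It also fails if it takes over 67 s, if anything falls off the work surface, if the arm or the gripper's body presses on something with over 40 N, if the wrist force passes 120 N, or if a joint passes its speed limit or range.

## Working session

There is one attempt and no reset: what is moved stays moved. The work goes in short steps, Python scripts to look and compute and a shell command to move; the robot and the scene stay as the last step left them, time stands still between calls to the robot, and variables do not carry over. Pictures are saved under pics/ and viewed, at most 10 in all, crops included, and the job is handed in when it is done.

```bash
mkdir -p pics; cat > h.py <<'E'
import numpy as np,cv2
from rig import readout,capture,calibration,bot,look_for
def cloud(cam):
    im,d=capture(cam);c=calibration(cam);K=np.array(c["mtx"]);T=np.array(c["T"])
    v,u=np.mgrid[:480,:640]
    P=np.stack([(u-K[0,2])/K[0,0]*d,(v-K[1,2])/K[1,1]*d,d],-1)@T[:3,:3].T+T[:3,3]
    P[d==0]=np.nan
    return im,P
E
python3 - <<'E'
from h import *
for n in ["scene","top"]:
    im,P=cloud(n);cv2.imwrite(f"pics/{n}0.png",im[...,::-1]);np.save(f"{n}P.npy",P);np.save(f"{n}I.npy",im)
    for t in ["scoop","funnel","canister","stand"]:
        for r in look_for(t,n)[:4]:
            l,tp,rr,b=[int(x) for x in r["extent"]]
            q=P[max(tp,0):b,max(l,0):rr].reshape(-1,3);q=q[q[:,2]>0.02]
            print(n,t,round(r["conf"],2),[l,tp,rr,b],np.nanmedian(q,0).round(3),np.nanpercentile(q[:,2],98).round(3) if len(q) else 0)
s=readout.read_state();print(s)
E
```

```text
scene scoop 0.94 [415, 119, 453, 156] [0.519 0.312 0.174] 0.213
scene scoop 0.81 [461, 202, 495, 250] [0.658 0.294 0.045] 0.085
scene scoop 0.6 [368, 147, 398, 192] [0.398 0.319 0.046] 0.085
scene funnel 0.84 [414, 149, 453, 185] [0.544 0.289 0.135] 0.175
scene funnel 0.19 [400, 171, 456, 229] [0.549 0.28  0.081] 0.124
scene canister 0.9 [400, 173, 457, 231] [0.549 0.28  0.079] 0.116
scene stand 0.88 [90, 330, 253, 459] [ 0.525 -0.315  0.049] 0.052
top scoop 0.97 [123, 309, 163, 345] [0.399 0.319 0.047] 0.086
top scoop 0.76 [142, 171, 182, 205] [0.649 0.298 0.048] 0.086
top funnel 0.89 [124, 228, 164, 275] [0.52  0.296 0.134] 0.211
top canister 0.76 [126, 225, 186, 283] [0.518 0.288 0.113] 0.206
top canister 0.63 [108, 224, 151, 266] [0.526 0.309 0.174] 0.214
{'time_s': 0.5, 'joint_positions': array([ 5.79547513e+01,  3.02242393e+01,  8.20892377e+01,  1.19801616e-03,
        6.76894024e+01, -1.02267975e+01]), 'qvel': array([ 0.03074356, -0.09471343,  0.02540629,  0.10163646, -0.03899341,
       -0.06690585]), 'tau': array([-7.84438525e-04, -4.39605224e+01, -1.76790619e+01,  6.33289455e-02,
        5.15086984e-02, -5.10225539e-05]), 'position': array([0.23223613, 0.58021334, 0.29223195]), 'tcp_rot': array([[-9.28363234e-01,  3.71674190e-01, -4.30611623e-05],
       [ 3.71674192e-01,  9.28363234e-01, -3.23336245e-05],
       [ 2.79588262e-05, -4.60220709e-05, -9.99999999e-01]]), 'force': array([-0.49495938,  0.40567923,  0.48256069]), 'moment': array([-0.03303063, -0.02759428,  0.02448457]), 'grasp_force': 0.0, 'opening': 0.9970373115957911}
```

View pics/scene0.png

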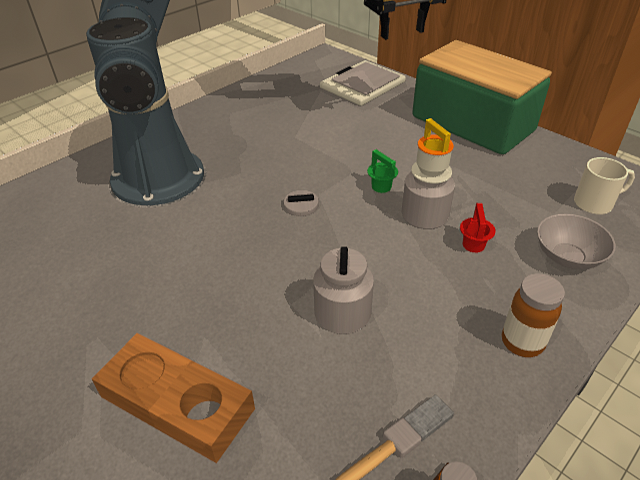

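View pics/top0.png

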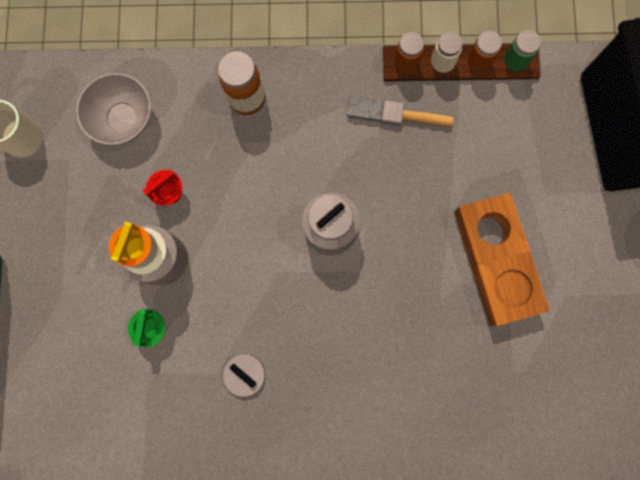

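```bash
python3 - <<'E'
from h import *
for n in ["top","scene"]:
    P=np.load(n+"P.npy").reshape(-1,3);I=np.load(n+"I.npy").reshape(-1,3)
    m=np.isfinite(P[:,0]);P=P[m];I=I[m]
    near=(abs(P[:,0]-.53)<.12)&(abs(P[:,1]-.3)<.1)
    # handle bar
    q=P[near&(P[:,2]>.203)]
    print(n,"bar",len(q),q.mean(0).round(4),cv2.minAreaRect(q[:,:2].astype(np.float32)*1000), np.percentile(q[:,2],[10,50,90]).round(4))
    for lo,hi in[(.162,.182),(.1,.125)]:
        q=P[near&(P[:,2]>lo)&(P[:,2]<hi)&(abs(P[:,0]-.52)<.06)&(abs(P[:,1]-.3)<.06)]
        print("ring",lo,len(q),q.min(0).round(3),q.max(0).round(3),np.median(q,0).round(3),cv2.minEnclosingCircle(q[:,:2].astype(np.float32)*1000))
    q=P[(abs(P[:,0]-.52)<.2)&(abs(P[:,1]+.31)<.2)&(P[:,2]>.042)&(P[:,2]<.06)]
    print("stand",len(q),cv2.minAreaRect(q[:,:2].astype(np.float32)*1000),q.mean(0).round(3))
E
```

```text
top bar 393 [0.5248 0.3098 0.211 ] ((525.3544921875, 310.7197265625), (13.886703491210938, 61.556007385253906), 72.31471252441406) [0.2068 0.2117 0.2139]
ring 0.162 620 [0.493 0.277 0.162] [0.558 0.344 0.182] [0.525 0.298 0.174] ((525.2484741210938, 311.2568054199219), 34.45553970336914)
ring 0.1 531 [0.487 0.271 0.107] [0.566 0.34  0.119] [0.512 0.288 0.114] ((525.585693359375, 311.2386169433594), 40.098167419433594)
stand 5811 ((553.6976318359375, -398.910888671875), (229.70335388183594, 317.2442626953125), 22.176725387573242) [ 0.517 -0.316  0.049]
scene bar 221 [0.5296 0.3081 0.2097] ((526.953125, 310.54827880859375), (14.604537010192871, 63.83171463012695), 72.73818969726562) [0.2046 0.2108 0.2129]
ring 0.162 519 [0.494 0.275 0.162] [0.561 0.343 0.182] [0.525 0.301 0.173] ((527.64453125, 309.99530029296875), 34.87446212768555)
ring 0.1 495 [0.488 0.27  0.1  ] [0.567 0.347 0.125] [0.543 0.291 0.114] ((527.8488159179688, 310.21533203125), 40.544498443603516)
stand 7435 ((516.842041015625, -309.0843505859375), (223.24423217773438, 98.50273895263672), 14.612519264221191) [ 0.521 -0.311  0.049]
```

The scene picture shows the yellow and orange scoop on the funnel and open canister at (435,140). The shut canister is at (343,290). The stand is at (175,400), with the recess at (142,370) and the hole at (200,400). In the top picture the scoop is at (130,245), the recess at (513,288) and the hole at (493,228). The red and green scoops are look-alikes.

```bash
cat >> h.py <<'E'
from scipy.spatial.transform import Rotation as Rn
def go(x,y,z,yaw):
    """tool down, tool y at world angle yaw (mod 180); z = TCP height"""
    s=readout.read_state();R=np.array(s["tcp_rot"]);p=np.array(s["position"])
    best=None
    for k in(0,180):
        a=np.radians(yaw+k);Y=np.array([np.cos(a),np.sin(a),0]);Z=np.array([0,0,-1.])
        G=np.stack([np.cross(Y,Z),Y,Z],1);rv=Rn.from_matrix(R.T@G).as_rotvec()
        if best is None or np.linalg.norm(rv)<np.linalg.norm(best): best=rv
    print("t",round(s["time_s"],2),"at",p.round(4),"j6",s["joint_positions"][5].round(1),"row",(R.T@(np.array([x,y,z])-p)/.2).round(3),(best/np.pi).round(4),"open",round(s["opening"],3),"gf",round(s["grasp_force"],1),"F",s["force"].round(1))
E
python3 - <<'E'
from h import *
for n in ["top","scene"]:
    P=np.load(n+"P.npy").reshape(-1,3);P=P[np.isfinite(P[:,0])]
    n0=(abs(P[:,0]-.517)<.14)&(abs(P[:,1]+.309)<.09)
    q=P[n0&(P[:,2]>.042)&(P[:,2]<.06)]
    r=cv2.minAreaRect(q[:,:2].astype(np.float32)*1000);print(n,r,np.median(q[:,2]))
    for c in[(.4636,-.3229),(.570,-.295)]:
        d=np.hypot(P[:,0]-c[0],P[:,1]-c[1]);q=P[(d<.04)&(P[:,2]<.0455)]
        print(len(q),cv2.minEnclosingCircle(q[:,:2].astype(np.float32)*1000),np.median(q,0))
go(.526,.3105,.33,72.4)
E
```

```text
top ((516.808837890625, -309.344482421875), (220.4688262939453, 98.62053680419922), 15.110041618347168) 0.04982011872782188
1000 ((468.1790466308594, -321.5174255371094), 37.689002990722656) [ 0.46363759 -0.32538582  0.04213021]
825 ((569.2036743164062, -296.5221252441406), 36.06332015991211) [ 0.57706949 -0.30628791  0.00153697]
scene ((516.842041015625, -309.0843505859375), (223.24423217773438, 98.50273895263672), 14.612519264221191) 0.04967949678093675
1161 ((461.1836242675781, -322.3770751953125), 32.25453186035156) [ 0.46051016 -0.32231958  0.04207728]
1112 ((568.275390625, -293.9132995605469), 29.55583953857422) [ 0.54934313 -0.28636967  0.01043274]
t 0.5 at [0.2322 0.5802 0.2922] j6 -10.2 row [-1.865 -0.706 -0.189] [-0.     -0.     -0.0234] open 0.997 gf 0.0 F [-0.5  0.4  0.5]
```

```bash
python3 -m pendant '[[-0.25,0,0,0,0,0,-1],[-0.5,-0.1,-0.1,0,0,0,-1],[-0.7,-0.2,-0.2,0,0,-0.02,-1],[-0.93,-0.35,-0.2,0,0,-0.023,-1],[-0.93,-0.35,-0.2,0,0,-0.023,-1],[-0.93,-0.35,-0.2,0,0,-0.023,-1]]'; python3 -c "
from h import *
go(.526,.3105,.33,72.4)"
```

```text
time_s: 1.1
position: [0.3801, 0.4448, 0.3325]
tcp_rot: [[-0.952, 0.307, -0.0], [0.307, 0.952, 0.0], [0.0, 0.0, -1.0]]
force: [0.1, 0.8, -0.1]
opening: 0.997
grasp_force: 0.0
t 1.1 at [0.3801 0.4448 0.3325] j6 -33.6 row [-0.901 -0.415  0.012] [ 0.0001 -0.     -0.0017] open 0.997 gf 0.0 F [ 0.1  0.8 -0.1]
```

```bash
python3 -m pendant '[[-0.25,-0.12,0,0,0,0,-1],[-0.5,-0.24,0,0,0,0,-1],[-0.7,-0.34,0,0,0,0,-1],[-0.9,-0.415,0,0,0,-0.002,-1],[-0.9,-0.415,0.01,0,0,-0.002,-1],[-0.9,-0.415,0.01,0,0,-0.002,-1]]'; python3 - <<'E'
from h import *
im,d=capture("wrist");cv2.imwrite("pics/w1.png",im[...,::-1])
go(.526,.3105,.256,72.4)
E
```

```text
time_s: 1.7
position: [0.525, 0.313, 0.3292]
tcp_rot: [[-0.954, 0.299, -0.002], [0.299, 0.954, 0.0], [0.002, -0.0, -1.0]]
force: [-0.8, 0.9, -0.3]
opening: 0.999
grasp_force: 0.0
t 1.75 at [0.5241 0.3136 0.3294] j6 -52.4 row [-0.015 -0.012  0.367] [-0.0001 -0.0008  0.0018] open 0.999 gf 0.0 F [-1.2  0.3  0. ]
```

View pics/w1.png

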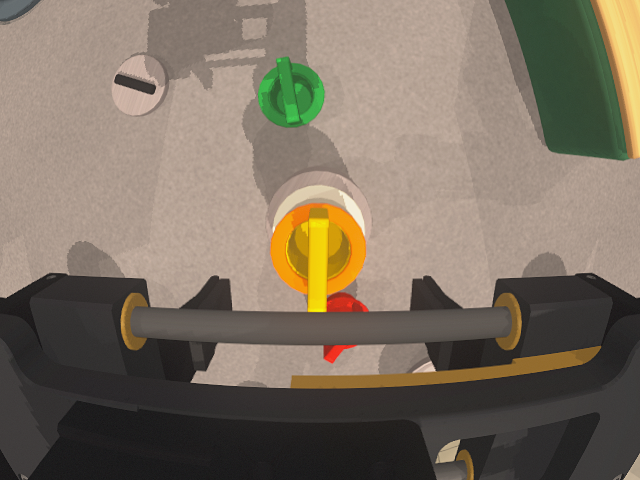

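The wrist view shows the yellow bar at column 318, lined up between the two fingers (centre about 321), so I descend.

```bash
python3 -m pendant '[[-0.01,-0.01,0.1,0,0,0,-1],[-0.01,-0.01,0.2,0,0,0,-1],[-0.01,-0.01,0.3,0,0,0,-1],[-0.01,-0.01,0.365,0,0,0,-1],[-0.01,-0.01,0.365,0,0,0,-1],[-0.01,-0.01,0.365,0,0,0,-1]]'; python3 -c "
from h import *
go(.526,.3105,.256,72.4)"
```

```text
time_s: 2.35
position: [0.526, 0.3109, 0.2575]
tcp_rot: [[-0.955, 0.296, 0.0], [0.296, 0.955, 0.0], [-0.0, 0.0, -1.0]]
force: [-0.3, -0.2, 0.1]
opening: 1.0
grasp_force: 0.0
t 2.35 at [0.526  0.3109 0.2575] j6 -52.7 row [-0.    -0.002  0.008] [0.0001 0.     0.002 ] open 1.0 gf 0.0 F [-0.3 -0.2  0.1]
```

```bash
python3 -m pendant '[[0,0,0.005,0,0,0,0.2],[0,0,0.005,0,0,0,0.6],[0,0,0.005,0,0,0,1],[0,0,0.005,0,0,0,1],[0,0,0.005,0,0,0,1],[0,0,0.005,0,0,0,1],[0,0,0.005,0,0,0,1],[0,0,0.005,0,0,0,1]]'; python3 -m pendant '[[0,0,0,0,0,0,1],[0,0,-0.05,0,0,0,1],[0,0,-0.15,0,0,0,1],[0,0,-0.3,0,0,0,1],[0,0,-0.45,0,0,0,1],[0,0,-0.5,0,0,0,1],[0,0,-0.5,0,0,0,1]]';python3 -c "
from h import *
im,d=capture('scene');cv2.imwrite('pics/s2.png',im[60:260,330:560,::-1])
go(.4637,-.3231,.35,72.4)"
```

```text
time_s: 3.15
position: [0.5265, 0.3098, 0.2562]
tcp_rot: [[-0.955, 0.298, -0.0], [0.298, 0.955, 0.0], [0.0, -0.0, -1.0]]
force: [-0.1, 0.1, -0.0]
opening: 0.356
grasp_force: 0.0
time_s: 3.85
position: [0.5271, 0.3101, 0.3583]
tcp_rot: [[-0.955, 0.298, 0.004], [0.298, 0.955, 0.001], [-0.003, 0.003, -1.0]]
force: [-0.4, 0.8, -1.4]
opening: 0.13
grasp_force: 30.0
t 3.9 at [0.5263 0.3098 0.3564] j6 -52.7 row [-0.643 -3.114  0.031] [0.0001 0.0001 0.0016] open 0.134 gf 30.0 F [-0.   0.1 -1.5]
```

View pics/s2.png

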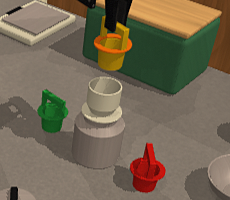

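The scoop is out and held at (115,45) in the crop, and the funnel is still seated at (103,95). I now carry the scoop to the recess.

```bash
python3 -m pendant '[[-0.02,-0.1,0,0,0,0,1],[-0.06,-0.3,0,0,0,0,1],[-0.1,-0.5,0,0,0,0,1],[-0.15,-0.7,0,0,0,0,1],[-0.18,-0.88,0,0,0,0,1],[-0.2,-1,0,0,0,0,1]]' | head -2
python3 -m pendant '[[-0.04,-0.18,0,0,0,0,1],[-0.08,-0.36,0,0,0,0,1],[-0.12,-0.54,0,0,0,0,1],[-0.15,-0.72,0,0,0,0,1],[-0.18,-0.88,0,0,0,0,1],[-0.2,-1,0,0,0,0,1]]' | head -2
python3 -m pendant '[[-0.04,-0.18,0,0,0,0,1],[-0.08,-0.36,0,0,0,0,1],[-0.12,-0.54,0,0,0,0,1],[-0.15,-0.72,0,0,0,0,1],[-0.18,-0.85,0,0,0,0,1],[-0.18,-0.9,0,0,0,0,1],[-0.18,-0.9,0,0,0,0,1]]' | head -2
python3 -c "
from h import *
go(.4637,-.3231,.25,72.4)"
```

```text
time_s: 4.5
position: [0.5036, 0.1048, 0.3541]
time_s: 5.1
position: [0.4826, -0.0974, 0.3543]
time_s: 5.8
position: [0.4637, -0.2787, 0.3546]
t 5.8 at [ 0.4637 -0.2787  0.3546] j6 -115.4 row [-0.068 -0.213  0.522] [ 0.0006 -0.001   0.0009] open 0.133 gf 30.0 F [-1.1  0.7 -1.6]
```

```bash
python3 -m pendant '[[-0.03,-0.1,0.1,0,0,0,1],[-0.068,-0.213,0.2,0,0,0,1],[-0.068,-0.213,0.35,0,0,0,1],[-0.068,-0.213,0.5,0,0,0,1],[-0.068,-0.213,0.522,0,0,0,1],[-0.068,-0.213,0.522,0,0,0,1],[-0.068,-0.213,0.522,0,0,0,1]]'
python3 - <<'E'
from h import *
for n in["scene","top"]:
    im,P=cloud(n)
    h=cv2.cvtColor(im,cv2.COLOR_RGB2HSV)
    near=(abs(P[...,0]-.464)<.08)&(abs(P[...,1]+.32)<.09)
    m=near&(h[...,1]>200)&(h[...,0]>8)&(h[...,0]<35)&(P[...,2]>.085)&(h[...,2]>170)
    q=P[m]
    print(n,len(q),np.nanmin(q,0).round(3),np.nanmax(q,0).round(3))
    o=q[(q[:,2]>.155)&(q[:,2]<.175)]
    if len(o)>5: print(cv2.minEnclosingCircle(o[:,:2].astype(np.float32)*1000),len(o))
    if n=="scene": cv2.imwrite("pics/s3.png",cv2.resize(im[240:480,40:340,::-1],(600,480)))
go(.4637,-.3231,.172,72.4)
E
```

```text
time_s: 6.5
position: [0.4657, -0.3227, 0.2531]
tcp_rot: [[-0.955, 0.297, 0.002], [0.297, 0.955, -0.001], [-0.002, -0.001, -1.0]]
force: [-0.8, -0.4, -0.2]
opening: 0.133
grasp_force: 30.0
scene 1048 [ 0.437 -0.355  0.112] [ 0.502 -0.289  0.197]
((468.7667236328125, -321.7729187011719), 33.30727767944336) 527
top 258 [ 0.437 -0.322  0.111] [ 0.5   -0.259  0.297]
((469.0567321777344, -311.6278076171875), 31.803674697875977) 174
t 6.6 at [ 0.4658 -0.3233  0.2536] j6 -118.8 row [ 0.011 -0.002  0.408] [-0.0005  0.0009  0.0018] open 0.137 gf 30.0 F [ 0.6  0.2 -0.3]
```

View pics/s3.png

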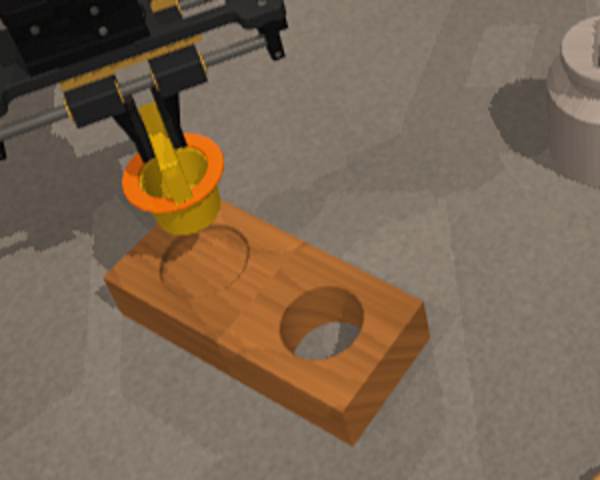

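The scoop is over the recess and maybe slightly tilted. I check its tilt and height by fitting a plane to the orange ring.

```bash
cat >> h.py <<'E'
def ring(n,cx,cy,zlo,hi=.25):
    im,P=cloud(n);h=cv2.cvtColor(im,cv2.COLOR_RGB2HSV)
    near=(abs(P[...,0]-cx)<.06)&(abs(P[...,1]-cy)<.06)&(P[...,2]>zlo)&(P[...,2]<hi)&(h[...,1]>200)&(h[...,2]>150)
    for nm,a,b in(("orange",9,17),("yellow",22,33)):
        q=P[near&(h[...,0]>=a)&(h[...,0]<=b)]
        if len(q)<20: print(nm,len(q));continue
        for _ in range(4):
            A=np.c_[q[:,:2]-[cx,cy],np.ones(len(q))];c=np.linalg.lstsq(A,q[:,2],rcond=None)[0]
            e=abs(A@c-q[:,2]);
            if nm=="orange": q=q[e<max(.002,2*np.median(e))]
        print(n,nm,len(q),"plane slope",c.round(3),"circ",cv2.minEnclosingCircle(q[:,:2].astype(np.float32)*1000),"z pct",np.percentile(q[:,2],[1,5,50,95,99]).round(4))
E
python3 -c "
from h import *
ring('scene',.466,-.323,.08)"
```

```text
scene orange 538 plane slope [-0.003  0.012  0.156] circ ((467.824951171875, -322.28057861328125), 33.7735595703125) z pct [0.1541 0.1545 0.156  0.1573 0.1576]
scene yellow 831 plane slope [-0.202 -0.78   0.163] circ ((468.591552734375, -322.6343688964844), 31.392322540283203) z pct [0.1134 0.1162 0.1665 0.1953 0.196 ]
```

```bash
python3 -m pendant '[[0.01,-0.008,0.06,0,0,0,1],[0.018,-0.008,0.14,0,0,0,1],[0.018,-0.008,0.22,0,0,0,1],[0.018,-0.008,0.28,0,0,0,1],[0.018,-0.008,0.315,0,0,0,1],[0.018,-0.008,0.33,0,0,0,1],[0.018,-0.008,0.33,0,0,0,1]]'; python3 -c "
from h import *
ring('scene',.466,-.323,.06)
go(.4617,-.3238,.1845,72.4)"
```

```text
time_s: 7.35
position: [0.461, -0.3236, 0.1856]
tcp_rot: [[-0.955, 0.298, -0.0], [0.298, 0.955, 0.0], [0.0, 0.0, -1.0]]
force: [-0.6, 0.1, -1.4]
opening: 0.135
grasp_force: 30.0
scene orange 479 plane slope [-0.006  0.011  0.088] circ ((463.0277404785156, -322.20941162109375), 33.77150344848633) z pct [0.0859 0.0863 0.0879 0.0894 0.0898]
scene yellow 545 plane slope [-0.565 -1.748  0.11 ] circ ((463.57550048828125, -322.5162353515625), 31.47879409790039) z pct [0.0606 0.0628 0.1218 0.1274 0.1284]
t 7.4 at [ 0.4612 -0.3238  0.186 ] j6 -119.1 row [-0.002  0.001  0.008] [-0.0001  0.0001  0.0016] open 0.135 gf 30.0 F [ 0.4 -0.4 -0.8]
```

```bash
python3 -m pendant '[[0,0,0.006,0,0,0,1],[0,0,0.009,0,0,0,1],[0,0,0.009,0,0,0,0.5],[0,0,0.009,0,0,0,-0.3],[0,0,0.009,0,0,0,-1],[0,0,0.009,0,0,0,-1],[0,0,0.009,0,0,0,-1]]'; python3 -m pendant '[[0,0,0,0,0,0,-1],[0,0,0,0,0,0,-1],[0,0,0,0,0,0,-1],[0,0,-0.1,0,0,0,-1],[0,0,-0.3,0,0,0,-1],[0,0,-0.5,0,0,0,-1],[0,0,-0.7,0,0,0,-1],[0,0,-0.8,0,0,0,-1]]';python3 - <<'E'
from h import *
ring('scene',.466,-.323,.06)
im,P=cloud("top");cv2.imwrite("pics/t4.png",im[...,::-1])
for n in["top","scene"]:
    if n!="top": im,P=cloud(n)
    P=P.reshape(-1,3);P=P[np.isfinite(P[:,0])]
    d=np.hypot(P[:,0]-.526,P[:,1]-.3105)
    for lo,hi in((.163,.18),(.108,.119)):
        q=P[(d<.05)&(P[:,2]>lo)&(P[:,2]<hi)];print(n,len(q),cv2.minEnclosingCircle(q[:,:2].astype(np.float32)*1000),np.percentile(q[:,2],[50,95]))
go(.526,.3105,.35,90)
E
```

```text
time_s: 8.1
position: [0.461, -0.3236, 0.1841]
tcp_rot: [[-0.955, 0.298, 0.0], [0.298, 0.955, -0.0], [-0.0, -0.0, -1.0]]
force: [-0.1, 0.0, -0.3]
opening: 0.503
grasp_force: 0.0
time_s: 8.9
position: [0.4618, -0.3243, 0.348]
tcp_rot: [[-0.955, 0.298, 0.004], [0.298, 0.955, -0.005], [-0.006, -0.003, -1.0]]
force: [0.7, 0.0, -0.1]
opening: 0.998
grasp_force: 0.0
scene orange 571 plane slope [-0.006  0.008  0.087] circ ((463.4282531738281, -322.0176086425781), 34.2333869934082) z pct [0.0846 0.0851 0.0867 0.088  0.0884]
scene yellow 549 plane slope [-0.401 -1.373  0.109] circ ((463.6246032714844, -324.5697937011719), 31.404430389404297) z pct [0.0609 0.0629 0.1224 0.1263 0.1271]
top 339 ((526.0056762695312, 310.2582702636719), 32.335636138916016) [0.16946559 0.17240947]
top 709 ((525.7294921875, 310.4580383300781), 40.17532730102539) [0.11414171 0.11775715]
scene 284 ((526.517333984375, 310.618408203125), 33.53023910522461) [0.16788361 0.17128765]
scene 390 ((527.7657470703125, 309.81787109375), 40.42241668701172) [0.11430499 0.11680632]
t 9.05 at [ 0.4613 -0.3238  0.3454] j6 -119.1 row [ 0.635  3.124 -0.03 ] [-0.0007  0.0009 -0.0962] open 0.999 gf 0.0 F [ 0.3  0.6 -0.3]
```

View pics/t4.png

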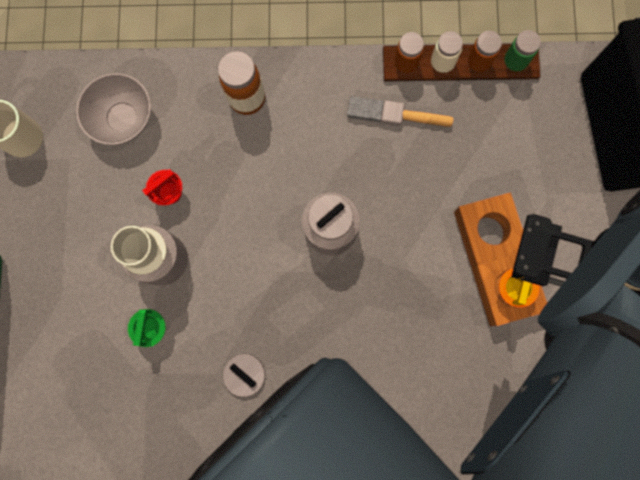

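The scoop is standing in the recess at (518,290), and the funnel is still on the canister at (132,246). I go back for the funnel.

```bash
python3 -m pendant '[[0.04,0.2,0,0,0,0,-1],[0.08,0.4,0,0,0,0,-1],[0.12,0.6,0,0,0,0,-1],[0.16,0.8,0,0,0,0,-1],[0.2,1,0,0,0,0,-1],[0.2,1,0,0,0,0,-1]]' | head -2
python3 -m pendant '[[0.04,0.2,0,0,0,0,-1],[0.08,0.4,0,0,0,0,-1],[0.12,0.6,0,0,0,0,-1],[0.16,0.8,0,0,0,0,-1],[0.2,1,0,0,0,0,-1],[0.2,1,0,0,0,0,-1]]' | head -2
python3 -m pendant '[[0.04,0.2,0,0,0,0,-1],[0.08,0.4,0,0,0,0,-1],[0.12,0.6,0,0,0,0,-1],[0.16,0.8,0,0,0,0,-1],[0.2,1,0,0,0,0,-1],[0.22,1,0,0,0,0,-1],[0.22,1,0,0,0,0,-1]]' | head -2
python3 -c "
from h import *
go(.5262,.3104,.26,72.7)"
```

```text
time_s: 9.65
position: [0.4807, -0.1158, 0.3418]
time_s: 10.25
position: [0.5031, 0.0855, 0.3423]
time_s: 10.95
position: [0.5207, 0.2855, 0.3422]
t 10.95 at [0.5207 0.2855 0.3422] j6 -54.7 row [0.01  0.129 0.411] [-0.001  -0.0008  0.0003] open 1.001 gf 0.0 F [-0.1 -0.6 -0.9]
```

```bash
python3 -m pendant '[[0.01,0.129,0,-0.001,-0.001,0,-1],[0.01,0.129,0.1,-0.001,-0.001,0,-1],[0.01,0.129,0.2,-0.001,-0.001,0,-1],[0.01,0.129,0.3,-0.001,-0.001,0,-1],[0.01,0.129,0.41,-0.001,-0.001,0,-1],[0.01,0.129,0.41,-0.001,-0.001,0,-1],[0.01,0.129,0.41,-0.001,-0.001,0,-1]]' | head -2
python3 -c "
from h import *
go(.5262,.3104,.203,72.7)"
```

```text
time_s: 11.65
position: [0.5273, 0.3096, 0.2617]
t 11.65 at [0.5273 0.3096 0.2617] j6 -52.6 row [0.007 0.002 0.294] [ 0.0005  0.0006 -0.0007] open 1.0 gf 0.0 F [ 0.6 -0.4  0.4]
```

```bash
python3 -m pendant '[[0.005,0.002,0.08,0,0,0,-1],[0.006,0.002,0.16,0,0,0,-1],[0.006,0.002,0.24,0,0,0,-1],[0.006,0.002,0.29,0,0,0,-1],[0.006,0.002,0.29,0,0,0,-1],[0.006,0.002,0.29,0,0,0,-1],[0.006,0.002,0.29,0,0,0,0],[0.006,0.002,0.29,0,0,0,0.5]]'
python3 -m pendant '[[0,0,0,0,0,0,1],[0,0,0,0,0,0,1],[0,0,0,0,0,0,1],[0,0,0,0,0,0,1],[0,0,0,0,0,0,1],[0,0,0,0,0,0,1]]'
```

```text
time_s: 12.45
position: [0.5267, 0.3124, 0.205]
tcp_rot: [[-0.955, 0.298, 0.006], [0.298, 0.955, 0.003], [-0.005, 0.004, -1.0]]
force: [0.3, -0.2, -0.5]
opening: 0.895
grasp_force: 0.0
time_s: 13.05
position: [0.5263, 0.3122, 0.2045]
tcp_rot: [[-0.955, 0.297, 0.004], [0.297, 0.955, 0.002], [-0.004, 0.003, -1.0]]
force: [-0.7, -0.7, 4.9]
opening: 0.737
grasp_force: 30.0
```

```bash
python3 -m pendant '[[0,0,-0.04,0,0,0,1],[0,0,-0.12,0,0,0,1],[0,0,-0.24,0,0,0,1],[0,0,-0.38,0,0,0,1],[0,0,-0.54,0,0,0,1],[0,0,-0.7,0,0,0,1],[0,0,-0.75,0,0,0,1],[0,0,-0.75,0,0,0,1]]'; python3 -c "
from h import *
go(.570,-.295,.35,72.7)
im,d=capture('scene');cv2.imwrite('pics/s5.png',im[40:260,330:560,::-1])"
```

```text
time_s: 13.85
position: [0.5261, 0.3123, 0.3555]
tcp_rot: [[-0.955, 0.298, 0.007], [0.298, 0.955, 0.004], [-0.006, 0.006, -1.0]]
force: [0.8, -0.3, -1.0]
opening: 0.741
grasp_force: 30.0
t 13.85 at [0.5261 0.3123 0.3555] j6 -52.5 row [-1.113 -2.834  0.018] [ 0.0018  0.0019 -0.0001] open 0.741 gf 30.0 F [ 0.8 -0.3 -1. ]
```

View pics/s5.png

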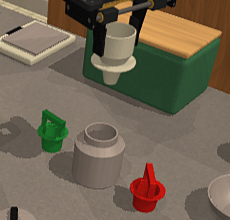

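The funnel is held upright at (118,50) in the crop, and the canister is still standing at (100,155).

```bash
python3 -m pendant '[[-0.04,-0.1,0,0.001,0.001,0,1],[-0.1,-0.26,0,0.002,0.002,0,1],[-0.17,-0.44,0,0.002,0.002,0,1],[-0.24,-0.62,0,0.002,0.002,0,1],[-0.32,-0.8,0,0.002,0.002,0,1],[-0.39,-1,0,0.002,0.002,0,1]]' | head -2
python3 -m pendant '[[-0.07,-0.18,0,0,0,0,1],[-0.14,-0.36,0,0,0,0,1],[-0.21,-0.54,0,0,0,0,1],[-0.28,-0.72,0,0,0,0,1],[-0.35,-0.88,0,0,0,0,1],[-0.39,-1,0,0,0,0,1]]' | head -2
python3 -m pendant '[[-0.07,-0.18,0,0,0,0,1],[-0.14,-0.36,0,0,0,0,1],[-0.21,-0.54,0,0,0,0,1],[-0.28,-0.72,0,0,0,0,1],[-0.33,-0.83,0,0,0,0,1],[-0.33,-0.83,0,0,0,0,1],[-0.33,-0.83,0,0,0,0,1]]' | head -2
python3 -c "
from h import *
go(.570,-.295,.25,72.7)"
```

```text
time_s: 14.5
position: [0.5397, 0.0965, 0.351]
time_s: 15.1
position: [0.5548, -0.1184, 0.3512]
time_s: 15.8
position: [0.5681, -0.2941, 0.3516]
t 15.8 at [ 0.5681 -0.2941  0.3516] j6 -109.9 row [-0.014 -0.001  0.508] [-0.0002 -0.0026 -0.0005] open 0.738 gf 30.0 F [-0.   0.4 -0.5]
```

```bash
python3 -m pendant '[[-0.01,0,0.1,0,-0.002,0,1],[-0.012,0,0.22,0,-0.002,0,1],[-0.012,0,0.36,0,-0.002,0,1],[-0.012,0,0.5,0,-0.002,0,1],[-0.012,0,0.55,0,-0.002,0,1],[-0.012,0,0.55,0,-0.002,0,1]]' |head -3
python3 - <<'E'
from h import *
im,P=cloud("scene");cv2.imwrite("pics/s6.png",cv2.resize(im[200:480,40:390,::-1],(700,560)))
h=cv2.cvtColor(im,cv2.COLOR_RGB2HSV)
m=(np.hypot(P[...,0]-.57,P[...,1]+.295)<.06)&(h[...,1]<70)&(h[...,2]>110)&(P[...,2]>.07)&(P[...,2]<.215)
q=P[m]
for a in np.arange(.09,.22,.01):
    s=q[(q[:,2]>=a)&(q[:,2]<a+.01)]
    if len(s)>5:print(round(a,2),len(s),[np.round(x,1) for x in cv2.minEnclosingCircle(s[:,:2].astype(np.float32)*1000)])
# hole
P=P.reshape(-1,3);P=P[np.isfinite(P[:,0])]
q=P[(abs(P[:,0]-.517)<.14)&(abs(P[:,1]+.309)<.09)&(P[:,2]>.045)&(P[:,2]<.053)]
print(cv2.minAreaRect(q[:,:2].astype(np.float32)*1000))
ring('scene',.466,-.323,.06,.14)
go(.570,-.295,.15,72.7)
E
```

```text
time_s: 16.4
position: [0.57, -0.2934, 0.2422]
tcp_rot: [[-0.955, 0.296, -0.002], [0.296, 0.955, -0.0], [0.002, -0.001, -1.0]]
0.14 125 [array([ 574.9, -293.7]), np.float64(38.6)]
0.15 1030 [array([ 572.9, -292.9]), np.float64(39.3)]
0.16 350 [array([ 570.9, -292.4]), np.float64(31.3)]
0.17 460 [array([ 572. , -291.7]), np.float64(32.4)]
0.18 400 [array([ 572.1, -293.3]), np.float64(32.0)]
0.19 330 [array([ 572.1, -293. ]), np.float64(32.0)]
0.2 535 [array([ 571.6, -291.9]), np.float64(33.0)]
((517.4526977539062, -309.26519775390625), (221.73231506347656, 97.71446990966797), 15.067473411560059)
scene orange 285 plane slope [-0.009 -0.     0.087] circ ((466.9305725097656, -329.02386474609375), 31.936948776245117) z pct [0.0847 0.085  0.0866 0.0878 0.0881]
scene yellow 72 plane slope [ 0.939 -0.493  0.088] circ ((467.3238525390625, -323.2953186035156), 27.587066650390625) z pct [0.0602 0.0612 0.1056 0.125  0.1262]
t 16.5 at [ 0.5714 -0.295   0.2451] j6 -109.9 row [ 0.009 -0.     0.475] [-0.0011  0.0013  0.0002] open 0.735 gf 30.0 F [-0.2  0.3  0.1]
```

View pics/s6.png

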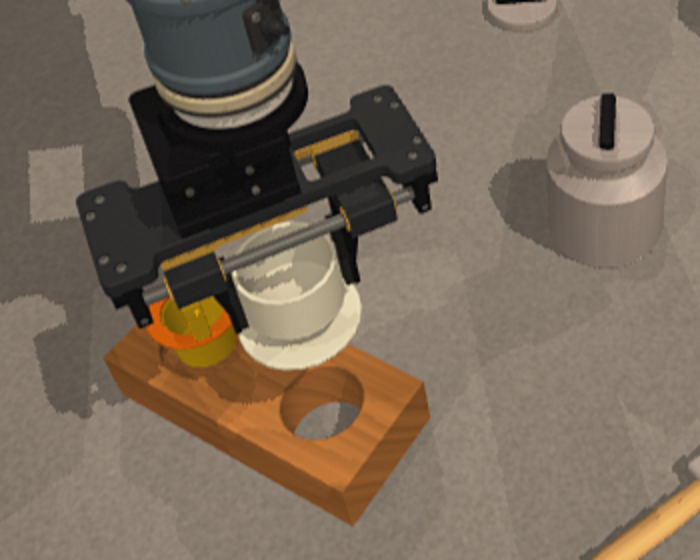

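```bash
python3 -m pendant '[[0.006,-0.013,0,0,0,0,1],[0.006,-0.013,0.08,0,0,0,1],[0.006,-0.013,0.16,0,0,0,1],[0.006,-0.013,0.24,0,0,0,1],[0.006,-0.013,0.32,0,0,0,1],[0.006,-0.013,0.4,0,0,0,1],[0.006,-0.013,0.44,0,0,0,1],[0.006,-0.013,0.44,0,0,0,1]]'
python3 - <<'E'
from h import *
im,P=cloud("scene")
h=cv2.cvtColor(im,cv2.COLOR_RGB2HSV)
m=(np.hypot(P[...,0]-.57,P[...,1]+.295)<.06)&(h[...,1]<70)&(h[...,2]>110)&(P[...,2]>.04)&(P[...,2]<.125)
q=P[m];r=np.hypot(q[:,0]-.57,q[:,1]+.295);f=q[(r>.034)&(r<.039)]
print("flange z",np.percentile(f[:,2],[10,50,90]),cv2.minEnclosingCircle(q[:,:2].astype(np.float32)*1000))
go(.5685,-.297,.1445,72.7)
E
```

```text
time_s: 17.3
position: [0.569, -0.298, 0.1562]
tcp_rot: [[-0.955, 0.298, 0.001], [0.298, 0.955, -0.004], [-0.002, -0.003, -1.0]]
force: [-0.9, 0.8, -0.4]
opening: 0.738
grasp_force: 30.0
flange z [0.06367081 0.06559237 0.06732499] ((572.701171875, -297.99468994140625), 38.99280548095703)
t 17.35 at [ 0.5694 -0.2982  0.1569] j6 -110.1 row [0.006 0.005 0.062] [-0.0011  0.0012 -0.0001] open 0.738 gf 30.0 F [ 0.4  0.  -0.5]
```

```bash
python3 -m pendant '[[0.002,0.005,0.02,0,0,0,1],[0.002,0.005,0.04,0,0,0,1],[0.002,0.005,0.052,0,0,0,1],[0.002,0.005,0.058,0,0,0,1],[0.002,0.005,0.058,0,0,0,1]]'
```

```text
time_s: 17.85
position: [0.5692, -0.2969, 0.1448]
tcp_rot: [[-0.955, 0.298, 0.002], [0.298, 0.955, -0.004], [-0.003, -0.003, -1.0]]
force: [0.1, -0.6, -0.7]
opening: 0.736
grasp_force: 30.0
```

```bash
python3 -m pendant '[[0,0,0.002,0,0,0,1],[0,0,0.003,0,0,0,0.3],[0,0,0.003,0,0,0,-0.7],[0,0,0.003,0,0,0,-1],[0,0,0.003,0,0,0,-1],[0,0,0.003,0,0,0,-1],[0,0,0.003,0,0,0,-1],[0,0,0.003,0,0,0,-1]]'
python3 -m pendant '[[0,0,0,0,0,0,-1],[0,0,-0.05,0,0,0,-1],[0,0,-0.15,0,0,0,-1],[0,0,-0.3,0,0,0,-1],[0,0,-0.5,0,0,0,-1],[0,0,-0.7,0,0,0,-1],[0,0,-0.9,0,0,0,-1],[0,0,-1,0,0,0,-1]]'
python3 - <<'E'
from h import *
im,P=cloud("scene");cv2.imwrite("pics/s7.png",im[...,::-1])
h=cv2.cvtColor(im,cv2.COLOR_RGB2HSV)
m=(np.hypot(P[...,0]-.57,P[...,1]+.295)<.06)&(h[...,1]<70)&(h[...,2]>110)&(P[...,2]>.04)&(P[...,2]<.125)
q=P[m];r=np.hypot(q[:,0]-.57,q[:,1]+.295);f=q[(r>.034)&(r<.039)]
print("flange z",np.percentile(f[:,2],[10,50,90]),np.percentile(q[:,2],99))
ring('scene',.466,-.323,.06,.14)
go(.57,-.295,.34,72.7)
E
```

```text
time_s: 18.65
position: [0.5691, -0.2969, 0.1441]
tcp_rot: [[-0.955, 0.298, 0.002], [0.298, 0.955, -0.004], [-0.003, -0.003, -1.0]]
force: [0.1, 0.0, 0.2]
opening: 0.997
grasp_force: 0.0
time_s: 19.45
position: [0.5697, -0.2967, 0.3496]
tcp_rot: [[-0.955, 0.298, 0.008], [0.297, 0.955, -0.009], [-0.01, -0.006, -1.0]]
force: [0.7, -0.5, 0.1]
opening: 1.002
grasp_force: 0.0
flange z [0.05203813 0.05383446 0.0555541 ] 0.11104112556678632
scene orange 574 plane slope [-0.003  0.001  0.087] circ ((463.7016296386719, -321.589111328125), 34.4307861328125) z pct [0.0848 0.0852 0.0867 0.088  0.0884]
scene yellow 576 plane slope [-0.408 -1.411  0.108] circ ((464.4681091308594, -323.19830322265625), 31.148481369018555) z pct [0.0607 0.0629 0.1198 0.1262 0.1268]
t 19.55 at [ 0.57   -0.297   0.3494] j6 -110.1 row [0.004 0.01  0.047] [-0.0021  0.0039 -0.    ] open 1.0 gf 0.0 F [ 0.8 -0.3 -0.6]
```

View pics/s7.png

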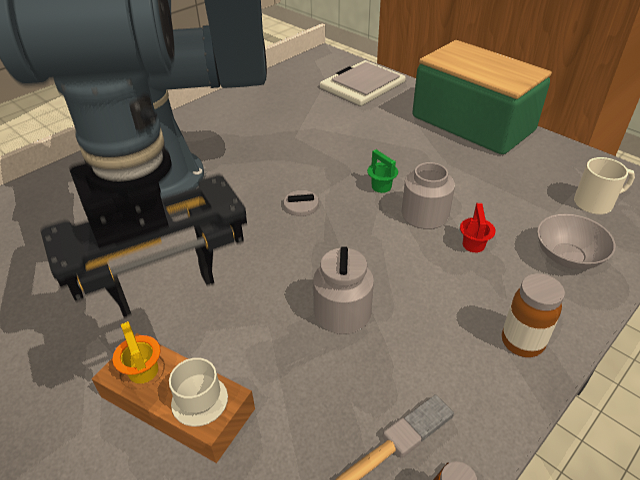

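The scoop is seated at (137,355) and the funnel is flush in the deep hole at (197,390). The canister hasn't moved and still stands at (428,195), so I hand in.

```bash
python3 -c "
from rig import bot
print(bot.hand_in())"
```

```text
the job is handed in; nothing more can be done
None
```

The job is handed in, though no verdict came back: in the last pictures the scoop stands upright in the shallow recess, the funnel sits spout down in the deep hole, both are released, and the canister stands where it was.

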